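Move the desk stamps to the new rack in order

ROBOT

A 7-joint arm with a two-finger parallel gripper is mounted at the origin on the work surface. World frame = base frame: x ahead of the robot, y to its left, z up, the work surface at z = 0. Lengths are in mm, angles in rad, forces in N, time in s.
With the tool pointing down it reaches from about 350 to 775 mm from the base axis. Payload 3.1 kg.
Tool frame: the origin (TCP) lies on the front face of the gripper's body, between the roots of the fingers; the fingertips stand 73 mm ahead of it and the grasp point (between the pads) lies 54 mm ahead of it; z points along the fingers, x is the direction in which the jaws open and shut, and the axes are right-handed (so a half turn about z gives the same grasp; the last joint's range is limited). The gripper opens to 85 mm and grips with 20 to 120 N. Pads are 22 mm wide; open, the fingers measure 114 mm over their backs; the gripper's body (76 mm by 85 mm) begins 54 mm behind the grasp point. The pads swing forward as they close: fully open they stand 13 mm farther back than shut.
Start: joints at [1.137, 0.311, 0.014, 1.512, -0.004, 1.319, -0.027], TCP at [210.053, -508.324, 303.904] pointing down, gripper open.
Joint ranges: [-2.7, 2.7], [-0.3, 1.91], [-1.27, 1.3], [0.12, 2.57], [-1.44, 4.58], [0.2, 2.03], [-3.05, 3.05]. Speed limits (rad/s): [2.79, 2.79, 3.14, 3.14, 3.14, 3.14, 3.14].

INTERFACE

Orientations are given as a unit quaternion [x, y, z, w].
In Python, from bench import read_state, grab_frame, sign_off gives the robot as it stands. The module is installed in compiled form; this text tells all that it offers.
- The arm moves only by the tool drive_tool, never from a script. Its argument "moves" is a list of rows, each an object with "offset": the shift along the tool's x, y, z in mm, a list of three; "turn": the turn about the tool's z in rad; "jaw": the opening in per cent of the stroke, from 0 (shut) to 100 (fully open). A call has 1 to 10 rows; each row is the pose to reach, as a shift and turn from the pose measured when the call began, along the tool's axes at that moment; what a row does not reach only later rows make up. A row lasts 1/10 s, in which the tool goes at most 50 mm and 8.59 degrees, less where a joint would pass 70% of its speed; a pose out of reach is approached as far as the arm can. A call with a gripper value outside its range is refused whole. The fingers move at their own pace and stop on an object; the grip force is fixed at half the most. Time passes only in rows, so rows that repeat a pose let the fingers close. It gives the time, the measured TCP pose, the force and the opening at its end, in the units of the state.
- read_state(): the state, without advancing time (a new reading comes with each control period).
- grab_frame(name): name is "side" or "top" or "wrist"; returns a dict with "img" (480x640x3 uint8, red, green, blue), "mtx" (3x3 intrinsics, pixels), "k1" (the pictures are not rectified: a ray, as slopes to the right and down, at radius r is drawn at 1 + k1 r^2 times it, then the intrinsics apply), "cam_to_world" (4x4, takes a point from camera to world coordinates). Camera axes: x right, y down, z forward; pixel columns grow to the right and rows downward; lengths in mm; the calibration is good to about 2 mm. A picture is of the moment at which its call begins. There is no depth.
- sign_off(): hands the job in, once; it reports no verdict.
The state is a dict: "t": time; "joint_positions": joint angles; "dq": joint speeds; "joint_efforts": joint torques, N m; "tool_pos": TCP position; "tcp_rot": TCP orientation; "contact_force": force on the tool from outside, world axes, zero at the start; "moment": the same for the moment, N m; "gripper_width": finger opening in mm.
Only numpy, scipy, OpenCV 4.12 (cv2) and the standard library are available. Lean on these libraries where they do the work, as an engineer would, in place of code of your own. Each camera call takes 0.05 s, during which the arm holds its last target.

TASK

Move the four rubber stamps from the row of little wooden trays into the white four-bay rack, one to a bay: the stamp next to the ink pad goes in the bay at the left end of the rack, as the robot looks out over the desk, its neighbour in the next bay, and so on, so that the stamp next to the dish of paper clips ends in the right-hand bay. Each must end standing upright with its foot flat on the floor of its bay; do not let any stamp topple on the way.

Things in the scene. Friction and masses are not known exactly. Their poses are not given: they have to be found in the camera images.
- stamp_a_mid (a point): Loose rubber stamp, upright: oblong foot 44 x 30 mm (44 along its x), 20 mm high; pale wooden handle 24 mm in diameter; 96 mm tall over all. This point: on its axis, half-way up (48 mm above its underside); z up. Handle round and of full diameter from 46 mm above the underside to 6 mm below the top: grip it there. 55 to 140 g, weight low.
- stamp_b_mid (a point): Loose rubber stamp, upright: square foot 36 x 36 mm, 18 mm high; thick dark wooden handle 28 mm in diameter; 82 mm tall over all. This point: on its axis, half-way up (41 mm above its underside); z up. Handle round and of full diameter from 44 mm above the underside to 6 mm below the top: grip it there. 55 to 140 g, weight low.
- stamp_c_mid (a point): Loose rubber stamp, upright: round steel foot 40 mm in diameter, 18 mm high; black plastic handle 22 mm in diameter; 88 mm tall over all. This point: on its axis, half-way up (44 mm above its underside); z up. Handle round and of full diameter from 44 mm above the underside to 6 mm below the top: grip it there. 55 to 140 g, weight low.
- stamp_d_mid (a point): Loose rubber stamp, upright: the smallest: round brass foot 28 mm in diameter, 20 mm high; slim wooden handle 19 mm in diameter; 74 mm tall over all. This point: on its axis, half-way up (37 mm above its underside); z up. Handle round and of full diameter from 46 mm above the underside to 6 mm below the top: grip it there. 55 to 140 g, weight low.
- tray_a: Fixed wooden tray, 68 x 68 mm, walls 3 mm thick, 22 mm high; stamp A (stamp_a_mid) starts in it. Four such trays, 70 mm apart along their y, make the old row; their order varies. Origin: centre of underside, 2 mm above the desk; inner floor 5 mm above the desk. y axis: along the row, to the left as the robot looks out.
- tray_b: Fixed wooden tray, 68 x 68 mm, walls 3 mm thick, 22 mm high; stamp B (stamp_b_mid) starts in it. Four such trays, 70 mm apart along their y, make the old row; their order varies. Origin: centre of underside, 2 mm above the desk; inner floor 5 mm above the desk. y axis: along the row, to the left as the robot looks out.
- tray_c: Fixed wooden tray, 68 x 68 mm, walls 3 mm thick, 22 mm high; stamp C (stamp_c_mid) starts in it. Four such trays, 70 mm apart along their y, make the old row; their order varies. Origin: centre of underside, 2 mm above the desk; inner floor 5 mm above the desk. y axis: along the row, to the left as the robot looks out.
- tray_d: Fixed wooden tray, 68 x 68 mm, walls 3 mm thick, 22 mm high; stamp D (stamp_d_mid) starts in it. Four such trays, 70 mm apart along their y, make the old row; their order varies. Origin: centre of underside, 2 mm above the desk; inner floor 5 mm above the desk. y axis: along the row, to the left as the robot looks out.
- rack: White fixed rack, 74 (x) by 286 mm (y), four bays in a row. Origin: centre of underside, on the desk; z up, y to the left as the robot looks out. Bay centres: x = 0, y = -105, -35, 35, 105 mm; each open 64 x 64 mm, floor 4 mm and wall tops 22 mm above the desk. It stands before or behind the old row, at least 100 mm from it, centre to centre.
- inkpad: Ink pad in a flat black case, 76 x 52 mm, 15 mm high, fixed, in line with the old row of trays and just off one end of it: 80 mm from the nearest tray's centre. Off the other end, likewise, is a clear dish of paper clips (54 mm across, 16 mm high, fixed). Which is at which end varies. Origin: centre of its underside, on the desk.
Mind the look-alikes: they are no part of the job. What is shaped like the tray_a but orange or purple is not meant.

How it is judged:
By the outcome, as a careful person would: the job done as asked, in the order asked, and still so for the second after the job is handed in, with the robot touching nothing.
It also fails if it takes over 112 s, if anything falls off the work surface, if the arm or the gripper's body presses on something with over 40 N, if the wrist force passes 120 N, or if a joint passes its speed limit or range.

## Working session

There is one attempt and no reset: what is moved stays moved. The work goes in short steps, Python scripts to look and compute and a tool call to move; the robot and the scene stay as the last step left them, time stands still between calls to the robot, and variables do not carry over. Pictures are saved under pics/ and viewed, and the job is handed in when it is done.

Besides the shell and the picture viewer there is one more tool, called after "Call:" as name([rows], argument=value, ...), one row to a line, values as JSON. drive_tool: Moves the arm, as the interface text tells. Its arguments: {"type":"object","properties":{"moves":{"type":"array","items":{"type":"object","properties":{"offset":{"type":"array","items":{"type":"number"}},"turn":{"type":"number"},"jaw":{"type":"number"}}}}},"required":["moves"]}

```bash
mkdir -p pics
cat > h.py <<'E'
import numpy as np, cv2
from bench import read_state, grab_frame, sign_off
def ray(f,u,v):
    K=np.array(f["mtx"]);k1=f["k1"];T=np.array(f["cam_to_world"])
    p=cv2.undistortPoints(np.array([[[u,v]]],float),K,np.array([k1,0,0,0],float))[0,0]
    return T[:3,3],T[:3,:3]@np.array([p[0],p[1],1.])
def onplane(f,u,v,z):
    o,d=ray(f,u,v); return o+d*(z-o[2])/d[2]
def tri(rs):
    A=np.zeros((3,3));b=np.zeros(3)
    for o,d in rs:
        d=d/np.linalg.norm(d);P=np.eye(3)-np.outer(d,d);A+=P;b+=P@o
    X=np.linalg.solve(A,b)
    return X,[np.linalg.norm((np.eye(3)-np.outer(d,d)/(d@d))@(X-o)) for o,d in rs]
def proj(f,X):
    K=np.array(f["mtx"]);T=np.linalg.inv(np.array(f["cam_to_world"]))
    r=cv2.Rodrigues(T[:3,:3])[0]
    return cv2.projectPoints(np.array(X,float).reshape(-1,1,3),r,T[:3,3],K,np.array([f["k1"],0,0,0],float))[0].reshape(-1,2)
def save(f,n): cv2.imwrite(n,f["img"][:,:,::-1])
E
python3 - <<'E'
from h import *
import pickle
s=read_state();print(s)
F={}
for n in("top","side","wrist"):
    f=grab_frame(n);F[n]=f;save(f,f"pics/{n}0.png");print(n,f["k1"],np.array(f["mtx"]).tolist(),np.round(f["cam_to_world"],3).tolist())
pickle.dump(F,open("f0.pkl","wb"))
E
```

```text
{'t': 0.0, 'joint_positions': array([ 1.13728241,  0.31171063,  0.01399392,  1.51307441, -0.00439469,
        1.31920108, -0.0271808 ]), 'dq': array([-0.00035829,  0.0003258 ,  0.00079552,  0.0010232 , -0.00019488,
        0.00109096,  0.00033111]), 'joint_efforts': array([-1.82729514e-04, -3.79916775e+01,  1.45905674e-01, -2.30588472e+01,
        1.21335653e-02,  1.37631060e-02,  4.66822740e-06]), 'tool_pos': array([ 209.82435032, -507.78977492,  302.82213315]), 'tcp_rot': array([ 8.31249583e-01, -5.55898133e-01, -1.00949667e-03, -6.13693769e-04]), 'contact_force': array([-0.85420609,  0.69066762,  0.05122398]), 'moment': array([0.00258824, 0.05055097, 0.00337159]), 'gripper_width': 85.6750587586185}
top -0.07039059600607034 [[442.1709569839991, 0.0, 314.69023704463444], [0.0, 442.1709569839991, 246.1704951251117], [0.0, 0.0, 1.0]] [[0.028, -0.997, 0.078, 456.261], [-1.0, -0.028, 0.009, -47.257], [-0.007, -0.078, -0.997, 812.494], [0.0, 0.0, 0.0, 1.0]]
side -0.1471090327324811 [[526.5134122353558, 0.0, 309.9114739597673], [0.0, 526.5134122353558, 242.5730973338802], [0.0, 0.0, 1.0]] [[-0.934, -0.252, 0.252, 317.729], [-0.357, 0.649, -0.672, 491.779], [0.006, -0.718, -0.697, 647.717], [0.0, 0.0, 0.0, 1.0]]
wrist -0.062937177903477 [[333.66880190168433, 0.0, 317.4169327130729], [0.0, 333.66880190168433, 240.1111951316007], [0.0, 0.0, 1.0]] [[0.382, -0.882, -0.277, 281.286], [-0.924, -0.365, -0.112, -478.415], [-0.002, 0.299, -0.954, 372.694], [0.0, 0.0, 0.0, 1.0]]
```

View pics/top0.png

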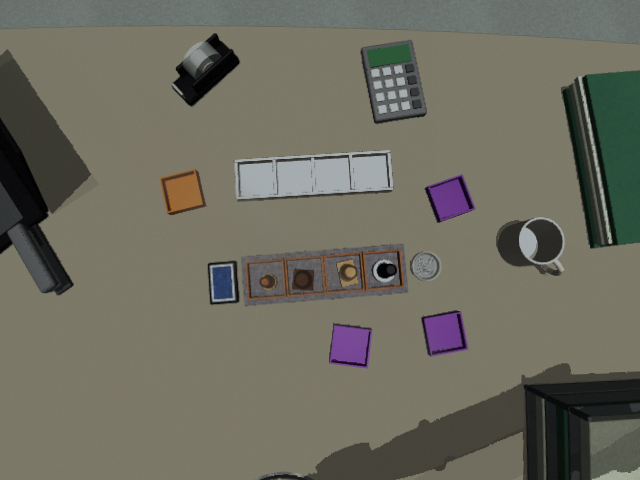

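View pics/side0.png

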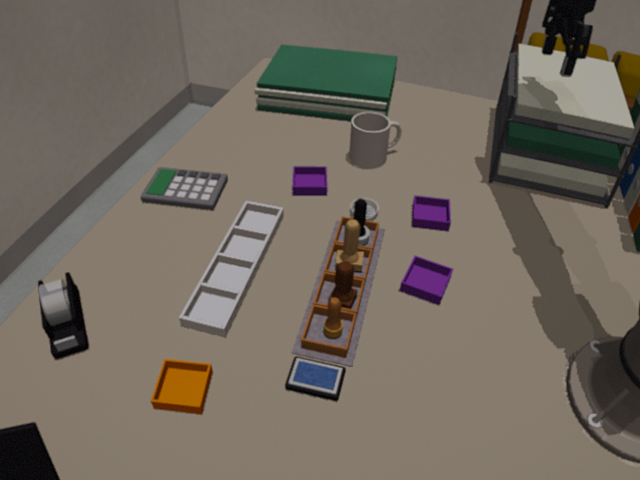

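View pics/wrist0.png

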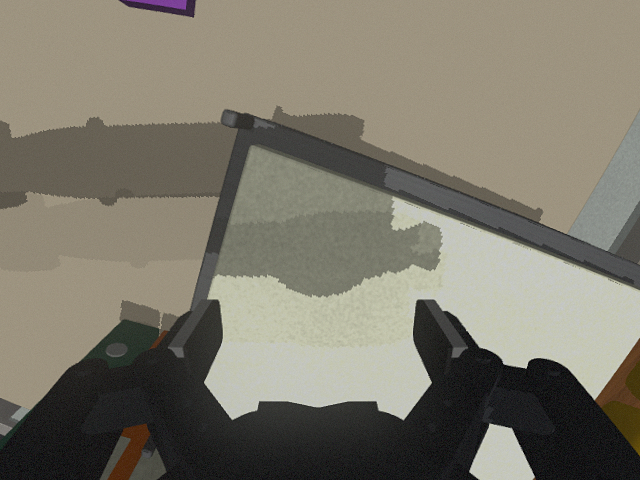

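Run:
```python
from h import *
import pickle
F=pickle.load(open("f0.pkl","rb"))
t=cv2.resize(F["top"]["img"][140:320,200:450],None,fx=3.2,fy=3.2,interpolation=cv2.INTER_CUBIC)
cv2.imwrite("pics/topc.png",t[:,:,::-1])
t=cv2.resize(F["side"]["img"][185:400,180:390],None,fx=2.79,fy=2.79,interpolation=cv2.INTER_CUBIC)
cv2.imwrite("pics/sidec.png",t[:,:,::-1])
```

```text
(no output)
```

View pics/topc.png

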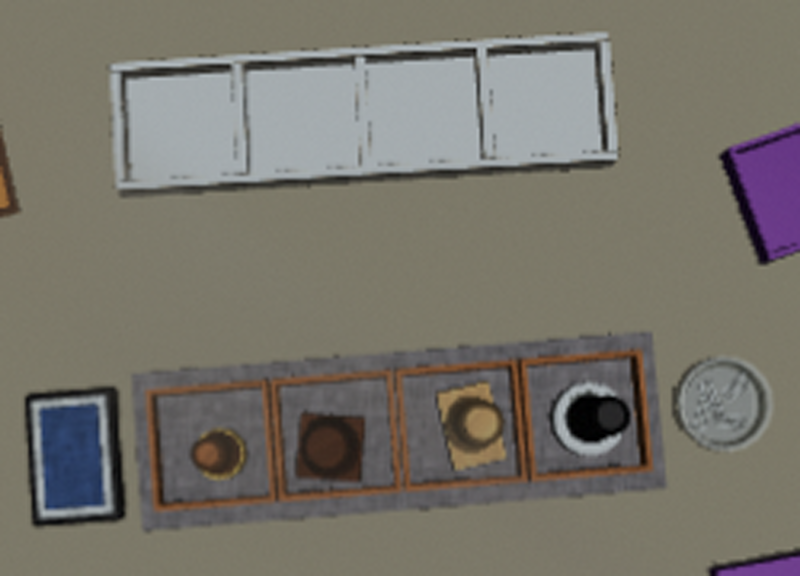

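View pics/sidec.png

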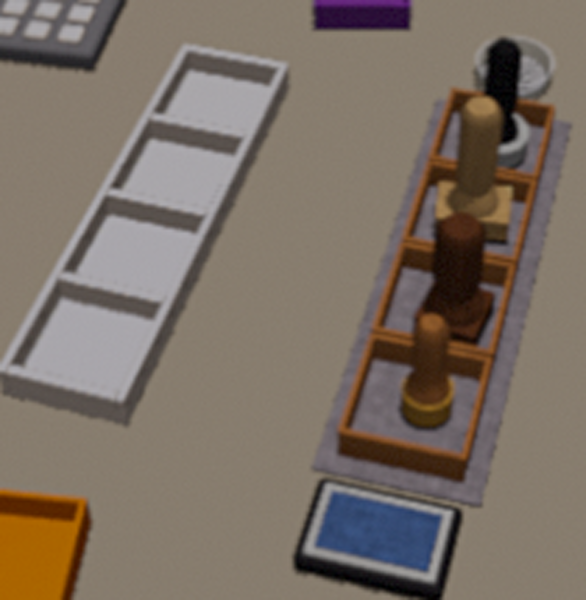

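```bash
cat > m.py <<'E'
from h import *
import pickle
F=pickle.load(open("f0.pkl","rb"));T,S=F["top"],F["side"]
tp=lambda p:(200+p[0]/3.2-.34,140+p[1]/3.2-.34)
sp=lambda p:(180+p[0]/2.79-.32,185+p[1]/2.79-.32)
P={'D':((208,450),(432,322),79),'B':((328,443),(461,225),87),'A':((482,418),(482,108),101),'C':((611,413),(502,48),93)}
for k,(a,b,z) in P.items():
    X,e=tri([ray(T,*tp(a)),ray(S,*sp(b))]);print(k,X.round(1),np.round(e,1),'top@z',onplane(T,*tp(a),z).round(1),'side@z',onplane(S,*sp(b),z).round(1))
print('rack')
R=[((110,66),(3,370)),((609,35),(183,47)),((617,158),(288,67)),((118,190),(125,405))]
c=[]
for a,b in R:
    X,e=tri([ray(T,*tp(a)),ray(S,*sp(b))]);c.append(onplane(T,*tp(a),22));print(X.round(1),np.round(e,1),c[-1].round(1),onplane(S,*sp(b),22).round(1))
c=np.array(c);o=c.mean(0);y=(c[0]+c[3]-c[1]-c[2]);print(np.linalg.norm(y)/2,np.linalg.norm(c[0]+c[1]-c[2]-c[3])/2);y/=np.linalg.norm(y)
print('centre',o,'y',y,'yaw',np.arctan2(-y[0],y[1]));
for d in(105,35,-35,-105):print(d,(o+y*d).round(1))
E
python3 m.py
```

```text
D [452.5  39.9  80. ] [2.4 2.4] top@z [454.8  40.6  79. ] side@z [450.4  38.6  79. ]
B [458.  -22.3  87.1] [2.3 2.3] top@z [460.2 -21.7  87. ] side@z [455.8 -22.9  87. ]
A [472.3 -99.9  99.9] [2.7 2.7] top@z [474.8 -99.2 101. ] side@z [469.4 -99.4 101. ]
C [ 478.4 -166.1   90.1] [1.1 1.1] top@z [ 479.4 -165.3   93. ] side@z [ 476.6 -162.9   93. ]
rack
[669.  110.7  24.2] [2.5 2.5] [672.  112.1  22. ] [667.6 109.1  22. ]
[ 698.  -173.7   18.9] [0.7 0.7] [ 697.7 -173.1   22. ] [ 695.4 -170.5   22. ]
[ 625.  -179.2   19.6] [1.8 1.8] [ 626.3 -178.4   22. ] [ 622.  -176.9   22. ]
[598.7 104.   19.4] [2. 2.] [600.2 104.2  22. ] [595.5 105.2  22. ]
285.0381146593254 71.95948881721152
centre [649.05689958 -33.78815416  22.        ] y [-0.09083761  0.99586572  0.        ] yaw 0.09096300360359588
105 [639.5  70.8  22. ]
35 [645.9   1.1  22. ]
-35 [652.2 -68.6  22. ]
-105 [ 658.6 -138.4   22. ]
```

```bash
cat > go.py <<'E'
from h import *
import sys
from scipy.spatial.transform import Rotation as R
def go(x,y,z,ang=0.091):
    s=read_state();r=R.from_quat(s["tcp_rot"]).as_matrix()
    d=r.T@(np.array([x,y,z])-s["tool_pos"])
    a=np.arctan2(r[1,0],r[0,0]); t=(-(ang-a)+np.pi)%(2*np.pi)-np.pi
    print("pos",s["tool_pos"].round(1),"ang",round(a,3),"zaxis",r[:,2].round(4),"offset",d.round(1),"turn",round(t,3),"t",round(s["t"],2),"w",round(s["gripper_width"],1),"F",s["contact_force"].round(1),"q",s["joint_positions"].round(2))
if __name__=="__main__": go(*map(float,sys.argv[1:]))
E
python3 go.py 470 -100 270
python3 - <<'E'
from h import *
print(proj(grab_frame("top"),[[210,-508,230],[470,-100,200]]))
E
```

```text
pos [ 209.9 -507.9  303. ] ang -1.179 zaxis [-8.0e-04  1.7e-03 -1.0e+00] offset [-277.6 -396.2   33.5] turn -1.27 t 0.15 w 85.5 F [ 0.2  0.1 -0.3] q [ 1.14  0.31  0.01  1.51 -0.    1.32 -0.03]
[[652.85762054 470.81922502]
 [356.0693564  272.07412379]]
```

Call:
drive_tool([
  {"offset": [-28, -40, 0], "turn": -0.13, "jaw": 100},
  {"offset": [-56, -79, 4], "turn": -0.26, "jaw": 100},
  {"offset": [-83, -119, 8], "turn": -0.39, "jaw": 100},
  {"offset": [-111, -158, 12], "turn": -0.52, "jaw": 100},
  {"offset": [-139, -198, 16], "turn": -0.65, "jaw": 100},
  {"offset": [-167, -238, 20], "turn": -0.78, "jaw": 100},
  {"offset": [-194, -277, 24], "turn": -0.9, "jaw": 100},
  {"offset": [-222, -317, 28], "turn": -1.02, "jaw": 100},
  {"offset": [-250, -357, 31], "turn": -1.15, "jaw": 100},
  {"offset": [-278, -396, 33], "turn": -1.27, "jaw": 100},
])

```text
t: 1.2
tool_pos: [470.3, -98.1, 270.5]
tcp_rot: [0.999, 0.048, -0.0, -0.001]
contact_force: [1.5, -1.4, -0.4]
gripper_width: 85.3
```

```bash
python3 go.py 470 -100 270
```

```text
pos [470.3 -98.1 270.5] ang 0.096 zaxis [-5.e-04  1.e-03 -1.e+00] offset [-0.4  1.9  0.5] turn 0.005 t 1.2 w 85.3 F [ 1.5 -1.4 -0.4] q [ 0.58  0.23 -0.48  1.73  0.11  1.21  0.16]
```

Call:
drive_tool([
  {"offset": [0, 0, 0], "turn": 0, "jaw": 100},
  {"offset": [0, 0, 0], "turn": 0, "jaw": 100},
])

```text
t: 1.4
tool_pos: [470.5, -96.6, 270.2]
tcp_rot: [0.999, 0.05, -0.001, -0.001]
contact_force: [-0.5, -0.4, -0.3]
gripper_width: 85.3
```

Run:
```python
from h import *
import pickle
f=grab_frame("wrist");save(f,"pics/w1.png");pickle.dump(f,open("w1.pkl","wb"))
t=grab_frame("top");save(t,"pics/t1.png")
print(np.round(f["cam_to_world"],3).tolist(),read_state()["tool_pos"])
```

```text
[[0.995, 0.095, 0.029, 463.699], [0.099, -0.95, -0.296, -20.189], [-0.001, 0.298, -0.955, 340.081], [0.0, 0.0, 0.0, 1.0]] [469.62947405 -99.54733184 270.16099067]
```

View pics/w1.png

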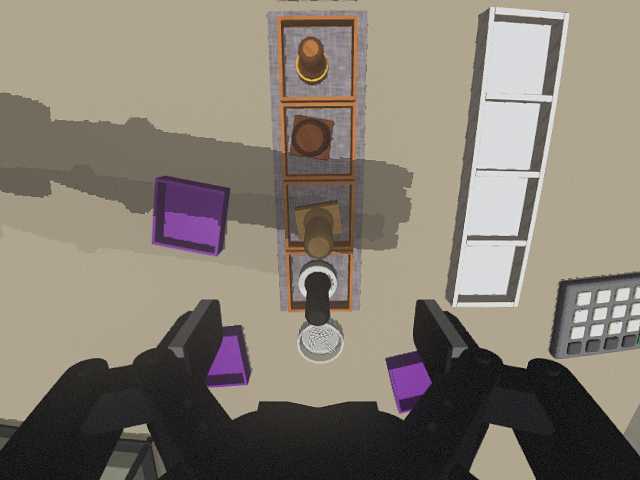

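Run:
```python
from h import *
import pickle
f=pickle.load(open("w1.pkl","rb"))
t=np.clip(f["img"][20:180,270:370].astype(float)*1.2,0,255).astype(np.uint8)
t2=np.clip(f["img"][180:340,270:370].astype(float)*1.6,0,255).astype(np.uint8)
t=np.hstack([cv2.resize(x,None,fx=3.7,fy=3.7,interpolation=cv2.INTER_CUBIC) for x in(t,t2)])
cv2.imwrite("pics/w1c.png",t[:,:,::-1])
t=cv2.resize(f["img"][0:315,440:580],None,fx=1.9,fy=1.9,interpolation=cv2.INTER_CUBIC)
cv2.imwrite("pics/w1r.png",t[:,:,::-1])
```

```text
(no output)
```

View pics/w1c.png

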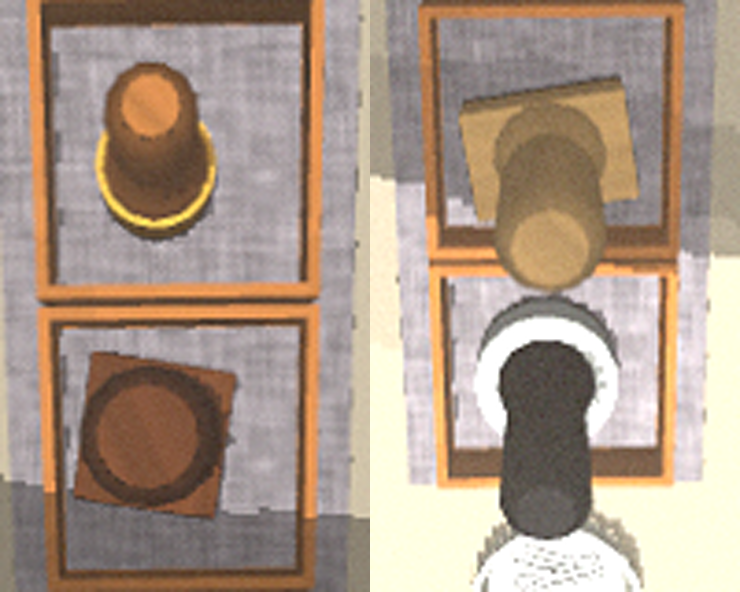

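View pics/w1r.png

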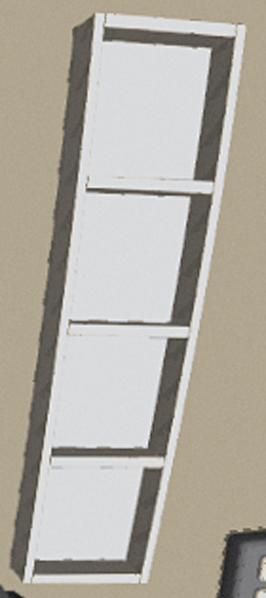

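```bash
cat > m2.py <<'E'
exec(open("m.py").read().split("print('rack')")[0].split("for k")[0])
W=pickle.load(open("w1.pkl","rb"))
q={'D':((151,104),20),'B':((148,436),20),'A':((180,250),180),'C':((175,513),180)}
for k,((x,y),v0) in q.items():
    w=(270+x/3.7-.36,v0+y/3.7-.36);a,b,z=P[k]
    X,e=tri([ray(T,*tp(a)),ray(S,*sp(b)),ray(W,*w)]);print(k,X.round(1),np.round(e,1),'W@z',onplane(W,*w,z).round(1),'T',onplane(T,*tp(a),z).round(1),'S',onplane(S,*sp(b),z).round(1), 'TW',tri([ray(T,*tp(a)),ray(W,*w)])[0].round(1))
c=np.array([onplane(W,440+x/1.9-.24,y/1.9-.24,22) for x,y in[(97,13),(245,25),(146,582),(26,580)]]);print(c.round(1))
print(c.mean(0),np.linalg.norm(c[0]+c[1]-c[2]-c[3])/2,np.linalg.norm(c[1]+c[2]-c[0]-c[3])/2)
E
python3 m2.py
```

```text
D [452.5  39.9  80. ] [2.3 2.4 0.1] W@z [452.6  40.2  79. ] T [454.8  40.6  79. ] S [450.4  38.6  79. ] TW [453.8  39.8  82.6]
B [458.  -21.8  87.5] [2.2 2.3 0.5] W@z [458.  -21.3  87. ] T [460.2 -21.7  87. ] S [455.8 -22.9  87. ] TW [459.3 -21.8 107. ]
A [ 472.3 -100.    99.9] [2.7 2.6 0.2] W@z [472.2 -99.9 101. ] T [474.8 -99.2 101. ] S [469.4 -99.4 101. ] TW [473.4 -99.  103.6]
C [ 478.2 -166.3   90.3] [1.3 0.9 0.7] W@z [ 477.7 -165.4   93. ] T [ 479.4 -165.3   93. ] S [ 476.6 -162.9   93. ] TW [ 478.5 -165.4   92.9]
[[ 600.4  104.5   22. ]
 [ 672.2  111.1   22. ]
 [ 697.8 -172.4   22. ]
 [ 626.6 -177.2   22. ]]
[649.24184424 -33.52757727  22.        ] 283.79600152410006 71.75715063446198
```

```bash
python3 go.py 452.5 40 190; python3 go.py 452.5 40 117
```

```text
pos [469.6 -99.5 270.2] ang 0.093 zaxis [-0.0017  0.     -1.    ] offset [  -3.9 -140.5   80.2] turn 0.002 t 1.5 w 85.3 F [ 0.3 -0.2  0.2] q [ 0.58  0.23 -0.48  1.73  0.11  1.21  0.16]
pos [469.6 -99.5 270.2] ang 0.093 zaxis [-0.0017  0.     -1.    ] offset [  -3.8 -140.5  153.2] turn 0.002 t 1.5 w 85.3 F [ 0.3 -0.2  0.2] q [ 0.58  0.23 -0.48  1.73  0.11  1.21  0.16]
```

Call:
drive_tool([
  {"offset": [-1, -35, 10], "turn": 0, "jaw": 60},
  {"offset": [-2, -70, 20], "turn": 0, "jaw": 60},
  {"offset": [-3, -105, 40], "turn": 0, "jaw": 60},
  {"offset": [-4, -130, 60], "turn": 0, "jaw": 60},
  {"offset": [-4, -140, 80], "turn": 0, "jaw": 60},
  {"offset": [-4, -140.5, 80], "turn": 0, "jaw": 60},
  {"offset": [-4, -140.5, 80], "turn": 0, "jaw": 60},
  {"offset": [-4, -140.5, 80], "turn": 0, "jaw": 60},
])

```text
t: 2.3
tool_pos: [453.5, 38.0, 191.2]
tcp_rot: [0.999, 0.045, 0.0, 0.0]
contact_force: [-0.1, 0.4, -0.1]
gripper_width: 51.4
```

```bash
python3 go.py 452.5 40 117; python3 -c "
from h import *
f=grab_frame('wrist');save(f,'pics/w2.png');print(proj(f,[[452.5,40,79]]))"
```

```text
pos [453.5  38.  191.2] ang 0.09 zaxis [ 5.e-04 -9.e-04 -1.e+00] offset [-0.8 -2.2 74.2] turn -0.001 t 2.3 w 51.4 F [-0.1  0.4 -0.1] q [ 0.36  0.27 -0.57  1.91  0.17  1.01 -0.19]
[[314.62065878 268.50574662]]
```

View pics/w2.png

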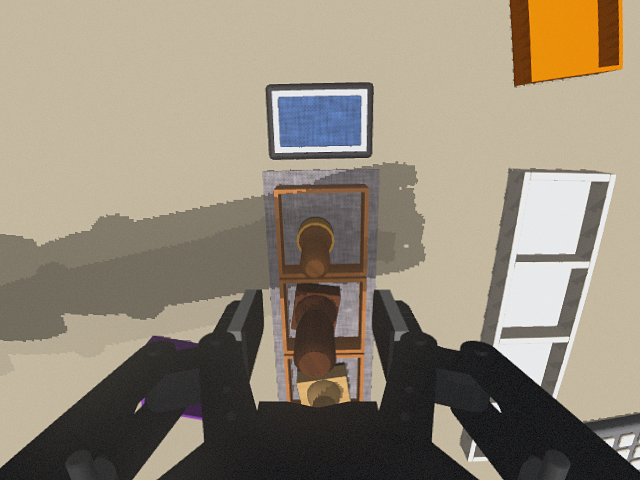

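Call:
drive_tool([
  {"offset": [-1, -2, 10], "turn": 0, "jaw": 60},
  {"offset": [-1, -2, 25], "turn": 0, "jaw": 60},
  {"offset": [-1, -2, 40], "turn": 0, "jaw": 60},
  {"offset": [-1, -2, 55], "turn": 0, "jaw": 60},
  {"offset": [-1, -2, 67], "turn": 0, "jaw": 60},
  {"offset": [-1, -2, 74], "turn": 0, "jaw": 60},
  {"offset": [-1, -2, 74], "turn": 0, "jaw": 60},
  {"offset": [-1, -2, 74], "turn": 0, "jaw": 60},
])

```text
t: 3.15
tool_pos: [452.7, 40.1, 117.6]
tcp_rot: [0.999, 0.045, 0.001, 0.0]
contact_force: [0.1, 0.1, 1.4]
gripper_width: 51.2
```

```bash
python3 go.py 452.5 40 117; python3 -c "
from h import *
f=grab_frame('wrist');save(f,'pics/w3.png')
f=grab_frame('side');cv2.imwrite('pics/s3.png',cv2.resize(f['img'][180:400,180:400],None,fx=2.7,fy=2.7)[:,:,::-1])"
```

```text
pos [452.7  40.1 117.6] ang 0.09 zaxis [ 1.4e-03 -7.0e-04 -1.0e+00] offset [-0.2  0.1  0.6] turn -0.001 t 3.15 w 51.2 F [0.1 0.1 1.4] q [ 0.31  0.38 -0.53  1.99  0.26  0.84 -0.27]
```

View pics/w3.png

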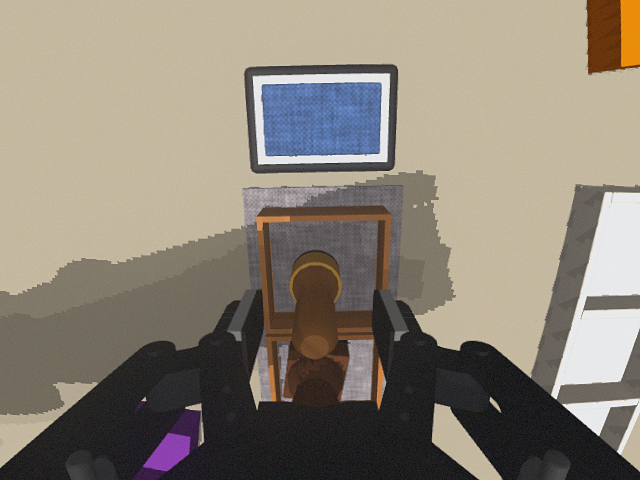

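View pics/s3.png

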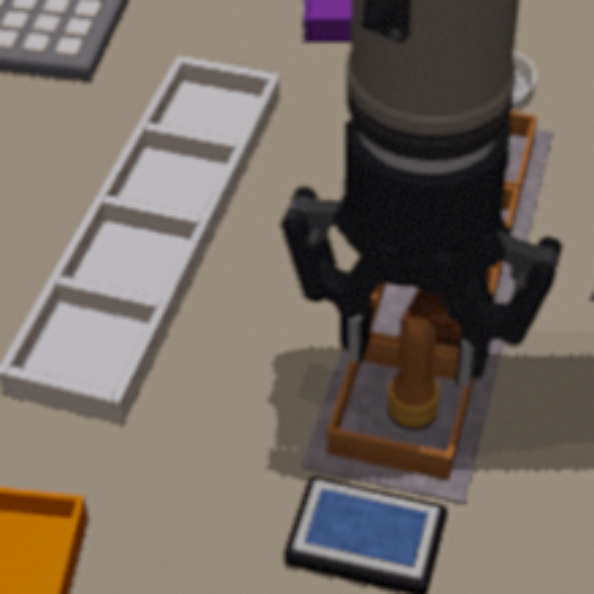

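Call:
drive_tool([
  {"offset": [0, 0, 0], "turn": 0, "jaw": 30},
  {"offset": [0, 0, 0], "turn": 0, "jaw": 20},
  {"offset": [0, 0, 0], "turn": 0, "jaw": 10},
  {"offset": [0, 0, 0], "turn": 0, "jaw": 0},
  {"offset": [0, 0, 0], "turn": 0, "jaw": 0},
  {"offset": [0, 0, 0], "turn": 0, "jaw": 0},
  {"offset": [0, 0, 0], "turn": 0, "jaw": 0},
])

```text
t: 3.95
tool_pos: [453.4, 40.2, 118.4]
tcp_rot: [0.999, 0.045, 0.002, 0.0]
contact_force: [-1.2, -0.2, 5.6]
gripper_width: 17.4
```

```bash
python3 go.py 639.5 70.9 196; python3 -c "
from h import *
f=grab_frame('wrist');save(f,'pics/w4.png')"
```

```text
pos [453.4  40.2 118.4] ang 0.09 zaxis [ 3.3e-03 -8.0e-04 -1.0e+00] offset [188.3 -13.8 -77. ] turn -0.001 t 3.95 w 17.4 F [-1.2 -0.2  5.6] q [ 0.31  0.38 -0.53  1.99  0.26  0.84 -0.27]
```

View pics/w4.png

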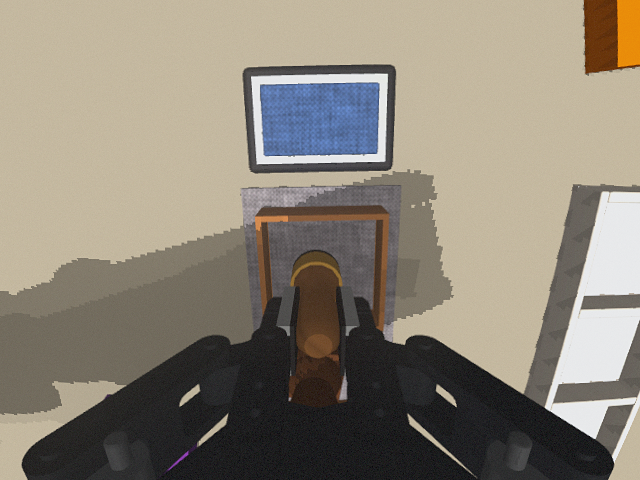

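Call:
drive_tool([
  {"offset": [0, 0, -5], "turn": 0, "jaw": 0},
  {"offset": [0, 0, -15], "turn": 0, "jaw": 0},
  {"offset": [0, 0, -30], "turn": 0, "jaw": 0},
  {"offset": [0, 0, -45], "turn": 0, "jaw": 0},
  {"offset": [0, 0, -60], "turn": 0, "jaw": 0},
  {"offset": [0, 0, -70], "turn": 0, "jaw": 0},
  {"offset": [0, 0, -77], "turn": 0, "jaw": 0},
  {"offset": [0, 0, -77], "turn": 0, "jaw": 0},
])

```text
t: 4.8
tool_pos: [453.6, 40.3, 196.2]
tcp_rot: [0.999, 0.045, 0.002, 0.001]
contact_force: [-0.1, 0.6, -1.3]
gripper_width: 17.5
```

```bash
python3 go.py 639.5 70.9 196; python3 -c "
from h import *
f=grab_frame('wrist');save(f,'pics/w5.png');f=grab_frame('side');cv2.imwrite('pics/s5.png',cv2.resize(f['img'][120:400,180:460],None,fx=2,fy=2)[:,:,::-1])"
```

```text
pos [453.6  40.3 196.2] ang 0.09 zaxis [ 5.e-03 -8.e-04 -1.e+00] offset [187.9 -13.8   1.1] turn -0.001 t 4.8 w 17.5 F [-0.1  0.6 -1.3] q [ 0.36  0.26 -0.57  1.9   0.17  1.02 -0.19]
```

View pics/s5.png

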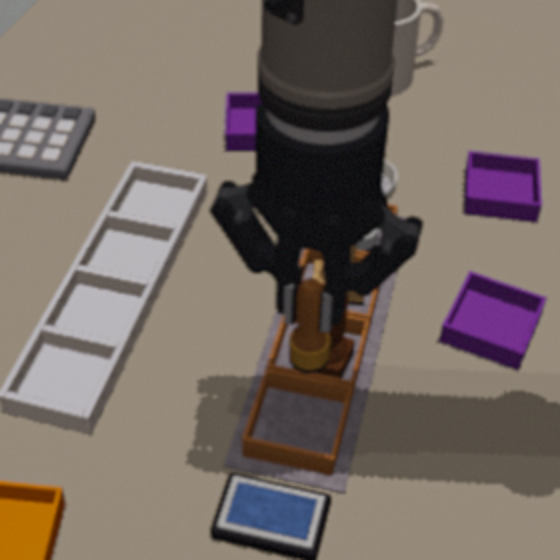

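Call:
drive_tool([
  {"offset": [15, -1, 0], "turn": 0, "jaw": 0},
  {"offset": [40, -3, 0], "turn": 0, "jaw": 0},
  {"offset": [70, -5, 0], "turn": 0, "jaw": 0},
  {"offset": [100, -7, 0], "turn": 0, "jaw": 0},
  {"offset": [130, -10, 0], "turn": 0, "jaw": 0},
  {"offset": [155, -12, 0], "turn": 0, "jaw": 0},
  {"offset": [175, -13, 0], "turn": 0, "jaw": 0},
  {"offset": [188, -14, 0], "turn": 0, "jaw": 0},
  {"offset": [188, -14, 0], "turn": 0, "jaw": 0},
  {"offset": [188, -14, 0], "turn": 0, "jaw": 0},
])

```text
t: 5.9
tool_pos: [637.9, 70.9, 194.2]
tcp_rot: [0.999, 0.045, -0.0, 0.001]
contact_force: [0.4, -0.6, -0.6]
gripper_width: 17.2
```

```bash
python3 go.py 639.5 70.9 118; python3 -c "
from h import *
f=grab_frame('wrist');save(f,'pics/w6.png')"
```

```text
pos [637.9  70.9 194.2] ang 0.09 zaxis [-5.e-04 -1.e-03 -1.e+00] offset [ 1.6  0.1 76.2] turn -0.001 t 5.9 w 17.2 F [ 0.4 -0.6 -0.6] q [ 0.18  0.63 -0.5   1.38  0.31  1.21 -0.27]
```

View pics/w6.png

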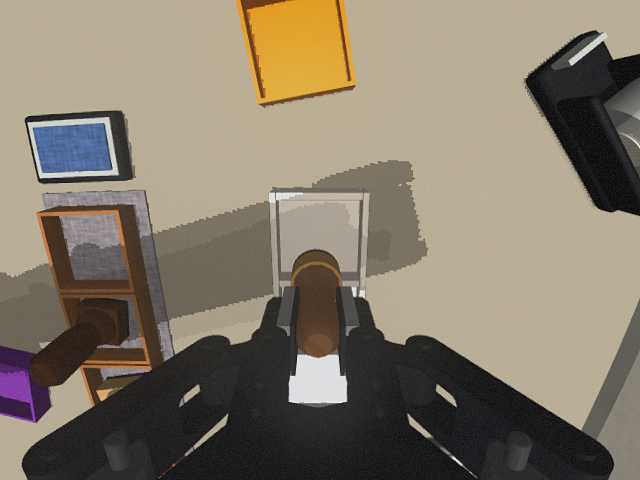

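Call:
drive_tool([
  {"offset": [1, 0, 10], "turn": 0, "jaw": 0},
  {"offset": [1.6, 0, 22], "turn": 0, "jaw": 0},
  {"offset": [1.6, 0, 36], "turn": 0, "jaw": 0},
  {"offset": [1.6, 0, 50], "turn": 0, "jaw": 0},
  {"offset": [1.6, 0, 62], "turn": 0, "jaw": 0},
  {"offset": [1.6, 0, 70], "turn": 0, "jaw": 0},
  {"offset": [1.6, 0, 73], "turn": 0, "jaw": 0},
  {"offset": [1.6, 0, 73], "turn": 0, "jaw": 0},
  {"offset": [1.6, 0, 73], "turn": 0, "jaw": 0},
])

```text
t: 6.85
tool_pos: [639.8, 71.1, 122.1]
tcp_rot: [0.999, 0.045, 0.001, 0.0]
contact_force: [-0.3, 0.5, -0.2]
gripper_width: 17.4
```

```bash
python3 go.py 639.5 70.9 118
```

```text
pos [639.8  71.1 122.1] ang 0.09 zaxis [ 1.2e-03 -9.0e-04 -1.0e+00] offset [-0.3  0.1  4.1] turn -0.001 t 6.85 w 17.4 F [-0.3  0.5 -0.2] q [ 0.16  0.7  -0.48  1.45  0.35  1.08 -0.29]
```

Call:
drive_tool([
  {"offset": [0, 0, 2], "turn": 0, "jaw": 0},
  {"offset": [0, 0, 4], "turn": 0, "jaw": 0},
  {"offset": [0, 0, 4], "turn": 0, "jaw": 0},
])

```text
t: 7.15
tool_pos: [639.7, 71.0, 118.1]
tcp_rot: [0.999, 0.045, 0.001, 0.001]
contact_force: [-0.2, 0.3, -1.1]
gripper_width: 17.5
```

Call:
drive_tool([
  {"offset": [0, 0, 0.7], "turn": 0, "jaw": 0},
  {"offset": [0, 0, 1.4], "turn": 0, "jaw": 0},
  {"offset": [0, 0, 1.4], "turn": 0, "jaw": 0},
])

```text
t: 7.45
tool_pos: [639.9, 71.1, 117.5]
tcp_rot: [0.999, 0.045, 0.001, 0.001]
contact_force: [-2.4, -0.3, 4.9]
gripper_width: 17.1
```

Call:
drive_tool([
  {"offset": [0, 0, 0], "turn": 0, "jaw": 25},
  {"offset": [0, 0, 0], "turn": 0, "jaw": 35},
  {"offset": [0, 0, 0], "turn": 0, "jaw": 50},
  {"offset": [0, 0, 0], "turn": 0, "jaw": 60},
  {"offset": [0, 0, -5], "turn": 0, "jaw": 60},
  {"offset": [0, 0, -20], "turn": 0, "jaw": 60},
  {"offset": [0, 0, -40], "turn": 0, "jaw": 60},
  {"offset": [0, 0, -60], "turn": 0, "jaw": 60},
  {"offset": [0, 0, -80], "turn": 0, "jaw": 60},
  {"offset": [0, 0, -80], "turn": 0, "jaw": 60},
])

```text
t: 8.45
tool_pos: [642.0, 72.1, 202.6]
tcp_rot: [0.999, 0.045, 0.005, -0.0]
contact_force: [-0.2, 0.1, 0.7]
gripper_width: 51.1
```

```bash
python3 go.py 458 -21.8 197; python3 -c "
from h import *
f=grab_frame('wrist');save(f,'pics/w7.png')"
```

```text
pos [642.   72.1 202.6] ang 0.09 zaxis [ 1.050e-02  5.000e-04 -9.999e-01] offset [-191.7   77.     3.6] turn -0.001 t 8.45 w 51.1 F [-0.2  0.1  0.7] q [ 0.17  0.62 -0.51  1.37  0.31  1.22 -0.27]
```

View pics/w7.png

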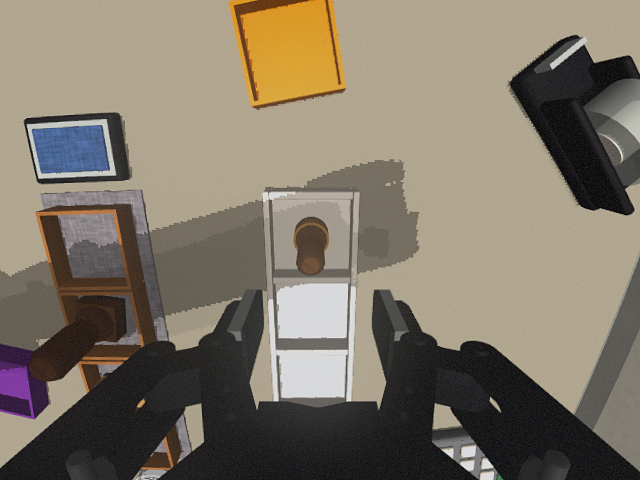

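```bash
python3 -c "
from go import *
go(458,-21.8,197)
for i in range(3): grab_frame('top'); go(458,-21.8,197)"
```

```text
pos [641.   71.8 200.4] ang 0.09 zaxis [ 7.e-03 -3.e-04 -1.e+00] offset [-190.7   76.7    2.1] turn -0.001 t 8.5 w 51.1 F [-1.3 -0.4 -0.9] q [ 0.17  0.62 -0.51  1.37  0.31  1.22 -0.27]
pos [640.   71.3 198.6] ang 0.09 zaxis [ 0.0036 -0.001  -1.    ] offset [-189.7   76.4    1. ] turn -0.001 t 8.55 w 51.3 F [-0.4  0.2  0.3] q [ 0.17  0.62 -0.51  1.37  0.31  1.22 -0.27]
pos [639.4  71.1 197.4] ang 0.09 zaxis [ 0.0012 -0.0014 -1.    ] offset [-189.    76.2    0.3] turn -0.001 t 8.6 w 51.4 F [0.2 0.1 0. ] q [ 0.17  0.63 -0.5   1.37  0.31  1.22 -0.27]
pos [639.1  70.9 196.6] ang 0.09 zaxis [-1.0e-04 -1.7e-03 -1.0e+00] offset [-188.7   76.1   -0.2] turn -0.001 t 8.65 w 50.8 F [ 0.1 -0.4  0.2] q [ 0.17  0.63 -0.5   1.37  0.31  1.22 -0.27]
```

Call:
drive_tool([
  {"offset": [-20, 8, 0], "turn": 0, "jaw": 60},
  {"offset": [-50, 20, 0], "turn": 0, "jaw": 60},
  {"offset": [-85, 34, 0], "turn": 0, "jaw": 60},
  {"offset": [-120, 48, 0], "turn": 0, "jaw": 60},
  {"offset": [-150, 60, 0], "turn": 0, "jaw": 60},
  {"offset": [-175, 70, 0], "turn": 0, "jaw": 60},
  {"offset": [-189, 76, 0], "turn": 0, "jaw": 60},
  {"offset": [-189, 76, 0], "turn": 0, "jaw": 60},
  {"offset": [-189, 76, 0], "turn": 0, "jaw": 60},
  {"offset": [-189, 76, 0], "turn": 0, "jaw": 60},
])

```text
t: 9.65
tool_pos: [458.6, -21.0, 196.7]
tcp_rot: [0.999, 0.045, 0.0, 0.0]
contact_force: [0.4, -0.2, 0.9]
gripper_width: 51.4
```

```bash
python3 -c "
from go import *
grab_frame('top'); f=grab_frame('wrist');save(f,'pics/w8.png');print(proj(f,[458,-21.8,87]));go(458,-21.8,120)"
```

```text
[[314.68351983 274.84306493]]
pos [458.5 -20.9 196.7] ang 0.091 zaxis [ 3.e-04 -7.e-04 -1.e+00] offset [-0.6  0.7 76.7] turn 0.0 t 9.75 w 51.3 F [-0.3  0.9  0.3] q [ 0.48  0.27 -0.56  1.89  0.17  1.03 -0.06]
```

View pics/w8.png

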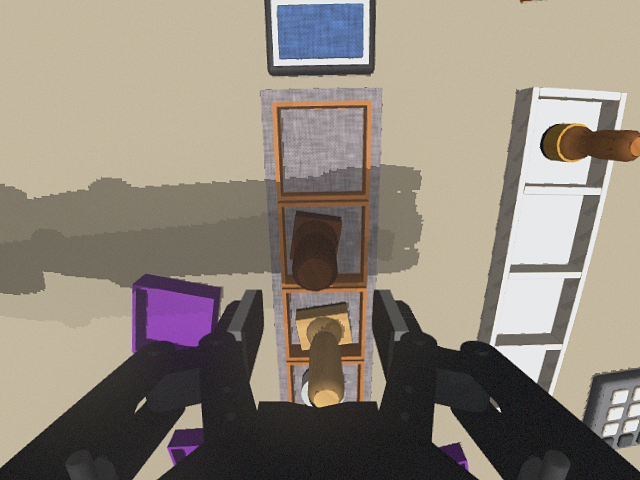

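Call:
drive_tool([
  {"offset": [-0.6, 0.7, 10], "turn": 0, "jaw": 65},
  {"offset": [-0.6, 0.7, 25], "turn": 0, "jaw": 65},
  {"offset": [-0.6, 0.7, 40], "turn": 0, "jaw": 65},
  {"offset": [-0.6, 0.7, 55], "turn": 0, "jaw": 65},
  {"offset": [-0.6, 0.7, 68], "turn": 0, "jaw": 65},
  {"offset": [-0.6, 0.7, 75], "turn": 0, "jaw": 65},
  {"offset": [-0.6, 0.7, 75], "turn": 0, "jaw": 65},
  {"offset": [-0.6, 0.7, 75], "turn": 0, "jaw": 65},
  {"offset": [-0.6, 0.7, 75], "turn": 0, "jaw": 65},
])

```text
t: 10.65
tool_pos: [458.6, -21.6, 122.3]
tcp_rot: [0.999, 0.046, 0.001, 0.0]
contact_force: [-0.3, -0.2, -0.9]
gripper_width: 55.5
```

```bash
python3 -c "
from go import *
f=grab_frame('wrist');save(f,'pics/w9.png');go(458,-21.8,120)"
```

```text
pos [458.6 -21.7 122.4] ang 0.091 zaxis [ 1.9e-03 -9.0e-04 -1.0e+00] offset [-0.7  0.   2.4] turn 0.0 t 10.7 w 55.5 F [ 0.5 -0.7  0.2] q [ 0.44  0.38 -0.53  1.98  0.25  0.85 -0.13]
```

View pics/w9.png

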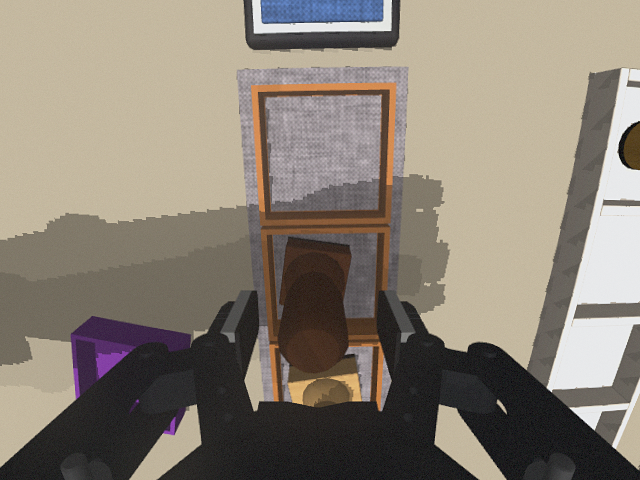

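Call:
drive_tool([
  {"offset": [-0.8, 0, 0], "turn": 0, "jaw": 45},
  {"offset": [-0.8, 0, 0], "turn": 0, "jaw": 35},
  {"offset": [-0.8, 0, 0], "turn": 0, "jaw": 20},
  {"offset": [-0.8, 0, 0], "turn": 0, "jaw": 10},
  {"offset": [-0.8, 0, 0], "turn": 0, "jaw": 0},
  {"offset": [-0.8, 0, 0], "turn": 0, "jaw": 0},
  {"offset": [-0.8, 0, 0], "turn": 0, "jaw": 0},
])

```text
t: 11.4
tool_pos: [458.0, -21.8, 122.9]
tcp_rot: [0.999, 0.046, 0.001, 0.001]
contact_force: [-2.8, 0.0, 6.2]
gripper_width: 26.6
```

Call:
drive_tool([
  {"offset": [0, 0, -5], "turn": 0, "jaw": 0},
  {"offset": [0, 0, -15], "turn": 0, "jaw": 0},
  {"offset": [0, 0, -30], "turn": 0, "jaw": 0},
  {"offset": [0, 0, -45], "turn": 0, "jaw": 0},
  {"offset": [0, 0, -60], "turn": 0, "jaw": 0},
  {"offset": [0, 0, -70], "turn": 0, "jaw": 0},
  {"offset": [0, 0, -75], "turn": 0, "jaw": 0},
  {"offset": [0, 0, -75], "turn": 0, "jaw": 0},
  {"offset": [0, 0, -75], "turn": 0, "jaw": 0},
  {"offset": [0, 0, -75], "turn": 0, "jaw": 0},
])

```text
t: 12.4
tool_pos: [457.3, -21.8, 197.1]
tcp_rot: [0.999, 0.046, 0.0, 0.001]
contact_force: [-0.1, 1.1, -1.4]
gripper_width: 26.5
```

```bash
python3 -c "
from go import *
f=grab_frame('wrist');save(f,'pics/w10.png');go(645.9,1.2,196)"
```

```text
pos [457.3 -21.7 197.2] ang 0.091 zaxis [ 6.e-04 -1.e-03 -1.e+00] offset [189.9  -5.7   1.3] turn 0.0 t 12.45 w 26.3 F [ 0.5 -0.5 -1.3] q [ 0.48  0.27 -0.56  1.89  0.17  1.03 -0.06]
```

View pics/w10.png

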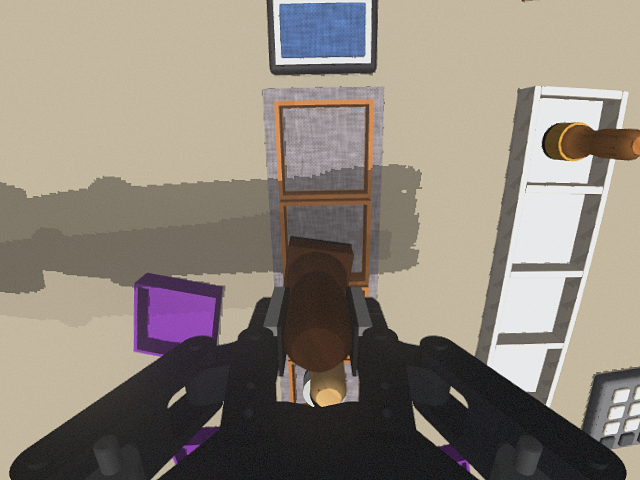

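Call:
drive_tool([
  {"offset": [15, 0, 0], "turn": 0, "jaw": 0},
  {"offset": [45, -1, 0], "turn": 0, "jaw": 0},
  {"offset": [80, -2, 0], "turn": 0, "jaw": 0},
  {"offset": [115, -3, 0], "turn": 0, "jaw": 0},
  {"offset": [145, -4, 0], "turn": 0, "jaw": 0},
  {"offset": [170, -5, 0], "turn": 0, "jaw": 0},
  {"offset": [190, -6, 0], "turn": 0, "jaw": 0},
  {"offset": [190, -6, 0], "turn": 0, "jaw": 0},
  {"offset": [190, -6, 0], "turn": 0, "jaw": 0},
  {"offset": [190, -6, 0], "turn": 0, "jaw": 0},
])

```text
t: 13.45
tool_pos: [644.9, 1.3, 196.7]
tcp_rot: [0.999, 0.046, -0.001, 0.001]
contact_force: [-0.0, 0.6, -0.8]
gripper_width: 26.4
```

```bash
python3 -c "
from go import *
f=grab_frame('wrist');save(f,'pics/w11.png');go(645.9,1.2,122)"
```

```text
pos [645.    1.2 197. ] ang 0.091 zaxis [-9.0e-04 -1.6e-03 -1.0e+00] offset [ 1. -0. 75.] turn 0.0 t 13.5 w 26.1 F [-0.1 -0.3 -1.8] q [ 0.28  0.63 -0.5   1.37  0.31  1.22 -0.15]
```

View pics/w11.png

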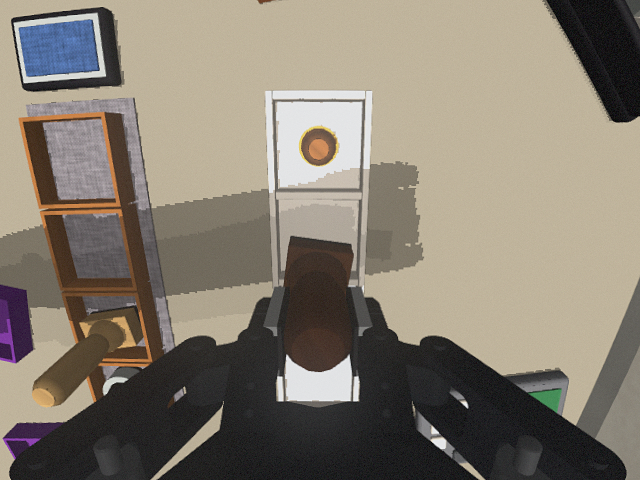

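Call:
drive_tool([
  {"offset": [1, 0, 10], "turn": 0, "jaw": 0},
  {"offset": [1, 0, 22], "turn": 0, "jaw": 0},
  {"offset": [1, 0, 36], "turn": 0, "jaw": 0},
  {"offset": [1, 0, 50], "turn": 0, "jaw": 0},
  {"offset": [1, 0, 62], "turn": 0, "jaw": 0},
  {"offset": [1, 0, 69], "turn": 0, "jaw": 0},
  {"offset": [1, 0, 72.5], "turn": 0, "jaw": 0},
  {"offset": [1, 0, 73], "turn": 0, "jaw": 0},
  {"offset": [1, 0, 73], "turn": 0, "jaw": 0},
  {"offset": [1, 0, 73], "turn": 0, "jaw": 0},
])

```text
t: 14.5
tool_pos: [646.4, 1.3, 124.8]
tcp_rot: [0.999, 0.046, 0.0, 0.001]
contact_force: [-0.5, 0.1, -1.3]
gripper_width: 26.8
```

Call:
drive_tool([
  {"offset": [0, 0, 1], "turn": 0, "jaw": 0},
  {"offset": [0, 0, 2], "turn": 0, "jaw": 0},
  {"offset": [0, 0, 2], "turn": 0, "jaw": 0},
  {"offset": [0, 0, 2], "turn": 0, "jaw": 0},
])

```text
t: 14.9
tool_pos: [646.4, 1.3, 122.8]
tcp_rot: [0.999, 0.046, 0.0, 0.001]
contact_force: [-0.3, -0.1, -1.1]
gripper_width: 26.7
```

Call:
drive_tool([
  {"offset": [0, 0, 0.8], "turn": 0, "jaw": 0},
  {"offset": [0, 0, 1.5], "turn": 0, "jaw": 0},
  {"offset": [0, 0, 1.5], "turn": 0, "jaw": 0},
])

```text
t: 15.2
tool_pos: [646.5, 1.3, 122.0]
tcp_rot: [0.999, 0.046, 0.0, 0.001]
contact_force: [-2.6, -0.1, 4.0]
gripper_width: 26.3
```

Contact felt at the expected height; release and rise.

Call:
drive_tool([
  {"offset": [0, 0, 0], "turn": 0, "jaw": 35},
  {"offset": [0, 0, 0], "turn": 0, "jaw": 45},
  {"offset": [0, 0, 0], "turn": 0, "jaw": 60},
  {"offset": [0, 0, 0], "turn": 0, "jaw": 65},
  {"offset": [0, 0, -5], "turn": 0, "jaw": 65},
  {"offset": [0, 0, -20], "turn": 0, "jaw": 65},
  {"offset": [0, 0, -40], "turn": 0, "jaw": 65},
  {"offset": [0, 0, -60], "turn": 0, "jaw": 65},
  {"offset": [0, 0, -80], "turn": 0, "jaw": 65},
  {"offset": [0, 0, -80], "turn": 0, "jaw": 65},
])

```text
t: 16.2
tool_pos: [648.8, 2.1, 207.1]
tcp_rot: [0.999, 0.045, 0.005, 0.001]
contact_force: [0.1, 0.2, 0.1]
gripper_width: 55.6
```

```bash
python3 -c "
from go import *
for i in range(6): grab_frame('wrist')
go(472.3,-99.9,202)"
```

```text
pos [645.7   1.3 200.7] ang 0.091 zaxis [-0.0015 -0.0019 -1.    ] offset [-181.9   85.    -0.9] turn 0.0 t 16.5 w 55.6 F [-0.1  0.3  0. ] q [ 0.28  0.63 -0.5   1.36  0.31  1.23 -0.15]
```

Call:
drive_tool([
  {"offset": [-20, 9, -2], "turn": 0, "jaw": 65},
  {"offset": [-50, 23, -2], "turn": 0, "jaw": 65},
  {"offset": [-85, 40, -2], "turn": 0, "jaw": 65},
  {"offset": [-120, 56, -2], "turn": 0, "jaw": 65},
  {"offset": [-150, 70, -2], "turn": 0, "jaw": 65},
  {"offset": [-172, 80, -2], "turn": 0, "jaw": 65},
  {"offset": [-182, 85, -2], "turn": 0, "jaw": 65},
  {"offset": [-182, 85, -2], "turn": 0, "jaw": 65},
  {"offset": [-182, 85, -2], "turn": 0, "jaw": 65},
  {"offset": [-182, 85, -2], "turn": 0, "jaw": 65},
])

```text
t: 17.5
tool_pos: [473.5, -98.7, 203.3]
tcp_rot: [0.999, 0.047, -0.0, 0.0]
contact_force: [0.3, -0.9, 0.3]
gripper_width: 55.5
```

```bash
python3 -c "
from go import *
grab_frame('top'); f=grab_frame('wrist');save(f,'pics/w12.png');print(proj(f,[472.3,-99.9,101]));go(472.3,-99.9,129)"
```

```text
[[313.84509562 280.52029304]]
pos [473.2 -98.9 203.1] ang 0.093 zaxis [-7.e-04 -9.e-04 -1.e+00] offset [-1.   0.9 74.1] turn 0.002 t 17.6 w 55.2 F [-0.5  0.7  0. ] q [ 0.61  0.31 -0.54  1.82  0.18  1.06  0.1 ]
```

View pics/w12.png

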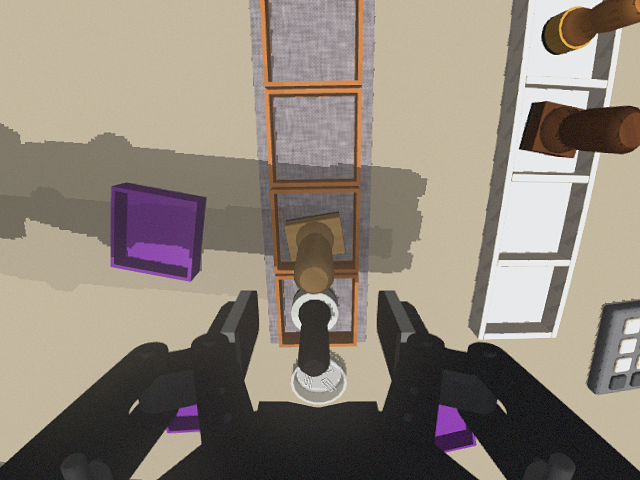

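Call:
drive_tool([
  {"offset": [-1, 1, 10], "turn": 0, "jaw": 65},
  {"offset": [-1, 1, 25], "turn": 0, "jaw": 65},
  {"offset": [-1, 1, 40], "turn": 0, "jaw": 65},
  {"offset": [-1, 1, 55], "turn": 0, "jaw": 65},
  {"offset": [-1, 1, 67], "turn": 0, "jaw": 65},
  {"offset": [-1, 1, 74], "turn": 0, "jaw": 65},
  {"offset": [-1, 1, 74], "turn": 0, "jaw": 65},
  {"offset": [-1, 1, 74], "turn": 0, "jaw": 65},
  {"offset": [-1, 1, 74], "turn": 0, "jaw": 65},
])

```text
t: 18.5
tool_pos: [472.9, -100.0, 129.8]
tcp_rot: [0.999, 0.047, 0.0, 0.001]
contact_force: [0.4, -0.5, 0.7]
gripper_width: 55.4
```

```bash
python3 -c "
from go import *
f=grab_frame('wrist');save(f,'pics/w13.png');go(472.3,-99.9,129)"
```

```text
pos [ 472.9 -100.1  129.8] ang 0.093 zaxis [ 9.0e-04 -1.3e-03 -1.0e+00] offset [-0.5 -0.3  0.8] turn 0.002 t 18.55 w 55.4 F [-0.4  0.4  0.5] q [ 0.58  0.41 -0.51  1.91  0.25  0.89  0.04]
```

View pics/w13.png

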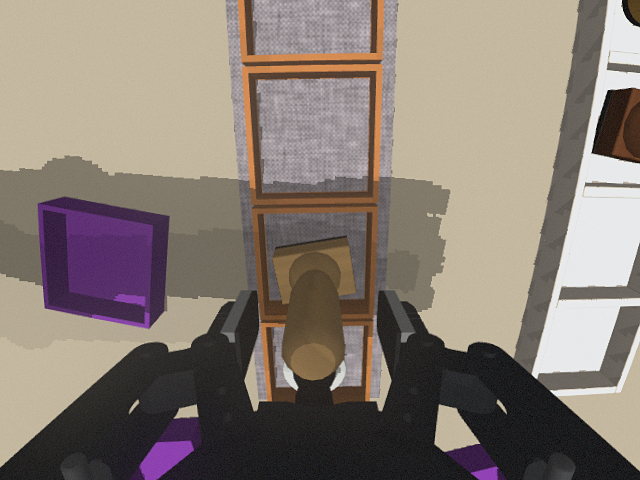

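Call:
drive_tool([
  {"offset": [-0.6, 0, 0], "turn": 0, "jaw": 45},
  {"offset": [-0.6, 0, 0], "turn": 0, "jaw": 35},
  {"offset": [-0.6, 0, 0], "turn": 0, "jaw": 20},
  {"offset": [-0.6, 0, 0], "turn": 0, "jaw": 10},
  {"offset": [-0.6, 0, 0], "turn": 0, "jaw": 0},
  {"offset": [-0.6, 0, 0], "turn": 0, "jaw": 0},
  {"offset": [-0.6, 0, 0], "turn": 0, "jaw": 0},
])

```text
t: 19.25
tool_pos: [472.5, -100.3, 130.2]
tcp_rot: [0.999, 0.046, 0.001, 0.001]
contact_force: [-1.5, -0.9, 4.7]
gripper_width: 22.8
```

Call:
drive_tool([
  {"offset": [0, 0, -5], "turn": 0, "jaw": 0},
  {"offset": [0, 0, -15], "turn": 0, "jaw": 0},
  {"offset": [0, 0, -30], "turn": 0, "jaw": 0},
  {"offset": [0, 0, -45], "turn": 0, "jaw": 0},
  {"offset": [0, 0, -60], "turn": 0, "jaw": 0},
  {"offset": [0, 0, -70], "turn": 0, "jaw": 0},
  {"offset": [0, 0, -75], "turn": 0, "jaw": 0},
  {"offset": [0, 0, -75], "turn": 0, "jaw": 0},
  {"offset": [0, 0, -75], "turn": 0, "jaw": 0},
  {"offset": [0, 0, -75], "turn": 0, "jaw": 0},
])

```text
t: 20.25
tool_pos: [471.9, -100.1, 204.4]
tcp_rot: [0.999, 0.047, -0.0, 0.001]
contact_force: [0.2, -0.2, -0.4]
gripper_width: 22.7
```

```bash
python3 -c "
from go import *
f=grab_frame('wrist');save(f,'pics/w14.png');go(652.3,-68.5,204)"
```

```text
pos [ 471.9 -100.1  204.5] ang 0.093 zaxis [-2.0e-04 -1.2e-03 -1.0e+00] offset [182.5 -14.6   0.4] turn 0.002 t 20.3 w 22.7 F [-0.6  0.4 -2.1] q [ 0.62  0.31 -0.54  1.82  0.18  1.06  0.1 ]
```

View pics/w14.png

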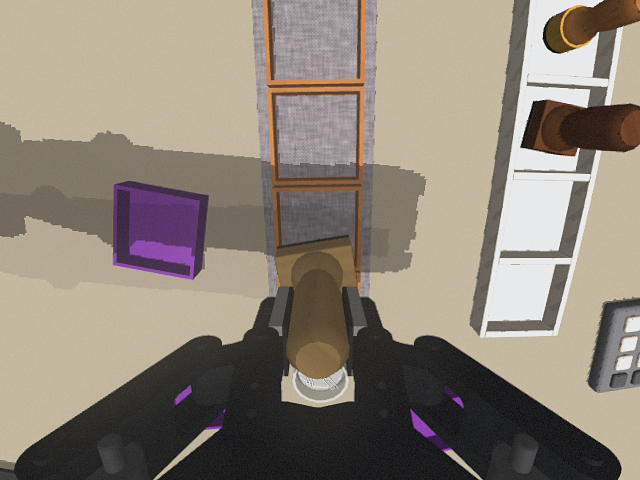

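Call:
drive_tool([
  {"offset": [15, -1, 0], "turn": 0, "jaw": 0},
  {"offset": [45, -4, 0], "turn": 0, "jaw": 0},
  {"offset": [80, -7, 0], "turn": 0, "jaw": 0},
  {"offset": [115, -9, 0], "turn": 0, "jaw": 0},
  {"offset": [145, -12, 0], "turn": 0, "jaw": 0},
  {"offset": [168, -14, 0], "turn": 0, "jaw": 0},
  {"offset": [183, -15, 0], "turn": 0, "jaw": 0},
  {"offset": [183, -15, 0], "turn": 0, "jaw": 0},
  {"offset": [183, -15, 0], "turn": 0, "jaw": 0},
  {"offset": [183, -15, 0], "turn": 0, "jaw": 0},
])

```text
t: 21.3
tool_pos: [651.7, -68.6, 204.0]
tcp_rot: [0.999, 0.046, -0.001, 0.001]
contact_force: [-0.6, -0.6, -1.0]
gripper_width: 22.5
```

```bash
python3 -c "
from go import *
f=grab_frame('wrist');save(f,'pics/w15.png');go(652.3,-68.5,129.5)"
```

```text
pos [651.8 -68.7 204.2] ang 0.093 zaxis [-0.0014 -0.0018 -1.    ] offset [ 0.6 -0.3 74.7] turn 0.002 t 21.35 w 22.5 F [-0.1  0.3 -0.2] q [ 0.38  0.64 -0.5   1.32  0.31  1.25 -0.04]
```

View pics/w15.png

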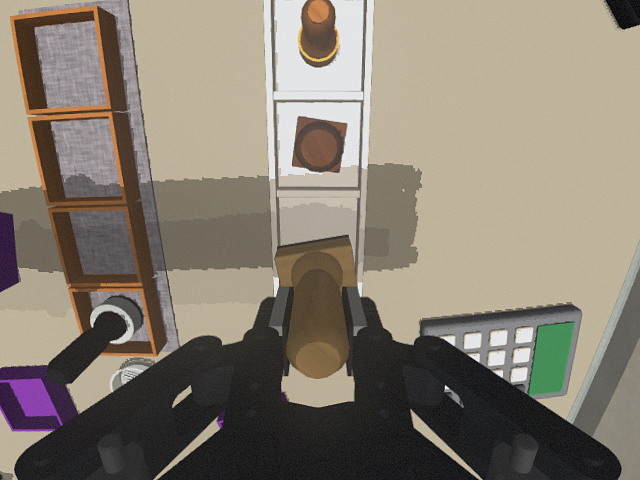

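Call:
drive_tool([
  {"offset": [0.6, 0, 10], "turn": 0, "jaw": 0},
  {"offset": [0.6, 0, 22], "turn": 0, "jaw": 0},
  {"offset": [0.6, 0, 36], "turn": 0, "jaw": 0},
  {"offset": [0.6, 0, 50], "turn": 0, "jaw": 0},
  {"offset": [0.6, 0, 62], "turn": 0, "jaw": 0},
  {"offset": [0.6, 0, 69], "turn": 0, "jaw": 0},
  {"offset": [0.6, 0, 72.5], "turn": 0, "jaw": 0},
  {"offset": [0.6, 0, 74], "turn": 0, "jaw": 0},
  {"offset": [0.6, 0, 74], "turn": 0, "jaw": 0},
  {"offset": [0.6, 0, 74], "turn": 0, "jaw": 0},
])

```text
t: 22.35
tool_pos: [652.8, -68.7, 131.0]
tcp_rot: [0.999, 0.046, -0.0, 0.001]
contact_force: [-0.8, -0.5, -1.4]
gripper_width: 22.8
```

Call:
drive_tool([
  {"offset": [0, 0, 0.8], "turn": 0, "jaw": 0},
  {"offset": [0, 0, 1.5], "turn": 0, "jaw": 0},
  {"offset": [0, 0, 1.5], "turn": 0, "jaw": 0},
])

```text
t: 22.65
tool_pos: [652.8, -68.7, 129.6]
tcp_rot: [0.999, 0.046, 0.0, 0.001]
contact_force: [-0.5, -0.6, -1.3]
gripper_width: 22.9
```

Call:
drive_tool([
  {"offset": [0, 0, 0.7], "turn": 0, "jaw": 0},
  {"offset": [0, 0, 1.2], "turn": 0, "jaw": 0},
  {"offset": [0, 0, 1.2], "turn": 0, "jaw": 0},
])

```text
t: 22.95
tool_pos: [652.8, -68.7, 129.3]
tcp_rot: [0.999, 0.046, 0.0, 0.001]
contact_force: [-2.5, -0.1, 5.4]
gripper_width: 22.7
```

Call:
drive_tool([
  {"offset": [0, 0, 0], "turn": 0, "jaw": 35},
  {"offset": [0, 0, 0], "turn": 0, "jaw": 45},
  {"offset": [0, 0, 0], "turn": 0, "jaw": 60},
  {"offset": [0, 0, 0], "turn": 0, "jaw": 65},
  {"offset": [0, 0, -5], "turn": 0, "jaw": 65},
  {"offset": [0, 0, -20], "turn": 0, "jaw": 65},
  {"offset": [0, 0, -40], "turn": 0, "jaw": 65},
  {"offset": [0, 0, -60], "turn": 0, "jaw": 65},
  {"offset": [0, 0, -72], "turn": 0, "jaw": 65},
  {"offset": [0, 0, -72], "turn": 0, "jaw": 65},
])

```text
t: 23.95
tool_pos: [654.3, -68.3, 204.7]
tcp_rot: [0.999, 0.046, 0.003, 0.001]
contact_force: [0.9, -0.2, 0.3]
gripper_width: 55.8
```

```bash
python3 -c "
from go import *
for i in range(6): f=grab_frame('wrist')
save(f,'pics/w16.png');go(478,-165.6,200)"
```

```text
pos [652.1 -68.7 200. ] ang 0.092 zaxis [-0.0019 -0.0021 -1.    ] offset [-182.3   80.4    0.5] turn 0.001 t 24.25 w 55.5 F [-0.2  0.6 -0.3] q [ 0.38  0.65 -0.49  1.33  0.31  1.25 -0.04]
```

View pics/w16.png

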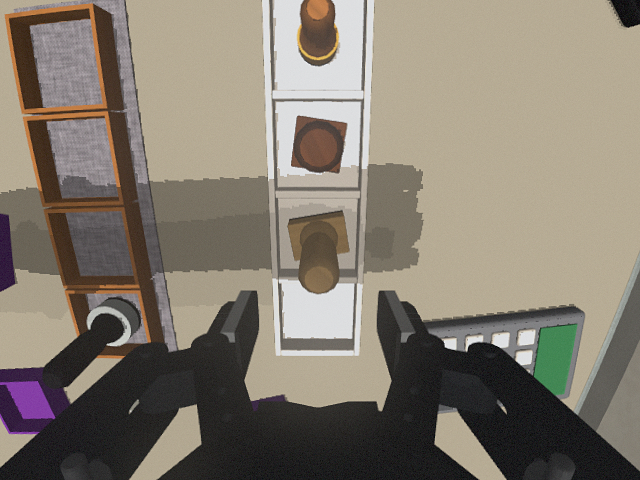

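Call:
drive_tool([
  {"offset": [-20, 9, 0], "turn": 0, "jaw": 65},
  {"offset": [-50, 22, 0], "turn": 0, "jaw": 65},
  {"offset": [-85, 38, 0], "turn": 0, "jaw": 65},
  {"offset": [-120, 53, 0], "turn": 0, "jaw": 65},
  {"offset": [-150, 66, 0], "turn": 0, "jaw": 65},
  {"offset": [-172, 76, 0], "turn": 0, "jaw": 65},
  {"offset": [-183, 81, 0], "turn": 0, "jaw": 65},
  {"offset": [-183, 81, 0], "turn": 0, "jaw": 65},
  {"offset": [-183, 81, 0], "turn": 0, "jaw": 65},
  {"offset": [-183, 81, 0], "turn": 0, "jaw": 65},
])

```text
t: 25.25
tool_pos: [478.8, -164.9, 200.6]
tcp_rot: [0.999, 0.047, -0.0, 0.0]
contact_force: [-0.1, 0.7, 0.1]
gripper_width: 55.6
```

```bash
python3 -c "
from go import *
grab_frame('top'); f=grab_frame('wrist');save(f,'pics/w17.png');print(proj(f,[478,-165.6,93]));go(478,-165.6,125)"
```

```text
[[314.76368105 275.88515432]]
pos [ 478.5 -165.1  200.5] ang 0.095 zaxis [-0.0011 -0.0012 -1.    ] offset [-0.5  0.3 75.5] turn 0.004 t 25.35 w 55.5 F [-0.4  1.2  0. ] q [ 0.72  0.36 -0.53  1.77  0.2   1.07  0.21]
```

View pics/w17.png

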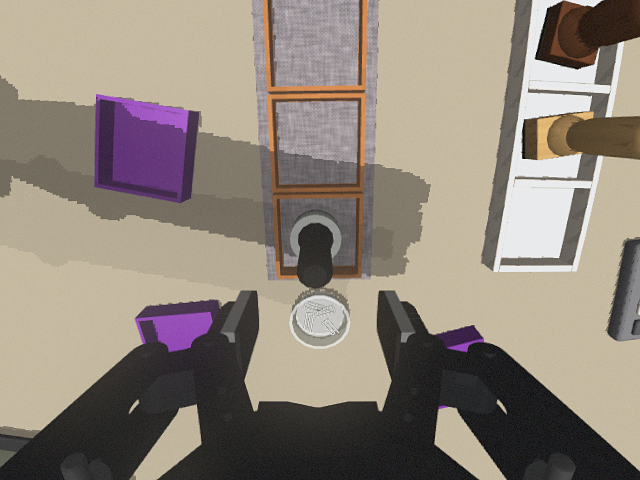

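Call:
drive_tool([
  {"offset": [-0.7, 0.5, 10], "turn": 0, "jaw": 65},
  {"offset": [-0.7, 0.5, 25], "turn": 0, "jaw": 65},
  {"offset": [-0.7, 0.5, 40], "turn": 0, "jaw": 65},
  {"offset": [-0.7, 0.5, 55], "turn": 0, "jaw": 65},
  {"offset": [-0.7, 0.5, 67], "turn": 0, "jaw": 65},
  {"offset": [-0.7, 0.5, 75], "turn": 0, "jaw": 65},
  {"offset": [-0.7, 0.5, 75], "turn": 0, "jaw": 65},
  {"offset": [-0.7, 0.5, 75], "turn": 0, "jaw": 65},
  {"offset": [-0.7, 0.5, 75], "turn": 0, "jaw": 65},
])

```text
t: 26.25
tool_pos: [478.4, -165.8, 126.2]
tcp_rot: [0.999, 0.047, 0.0, 0.001]
contact_force: [0.5, -0.6, -0.2]
gripper_width: 55.6
```

```bash
python3 -c "
from go import *
f=grab_frame('wrist');save(f,'pics/w18.png');go(478,-165.6,125)"
```

```text
pos [ 478.4 -165.9  126.3] ang 0.095 zaxis [ 6.0e-04 -1.8e-03 -1.0e+00] offset [-0.4 -0.3  1.3] turn 0.004 t 26.3 w 55.5 F [-0.1 -0.5 -0.3] q [ 0.69  0.45 -0.5   1.85  0.27  0.91  0.16]
```

View pics/w18.png

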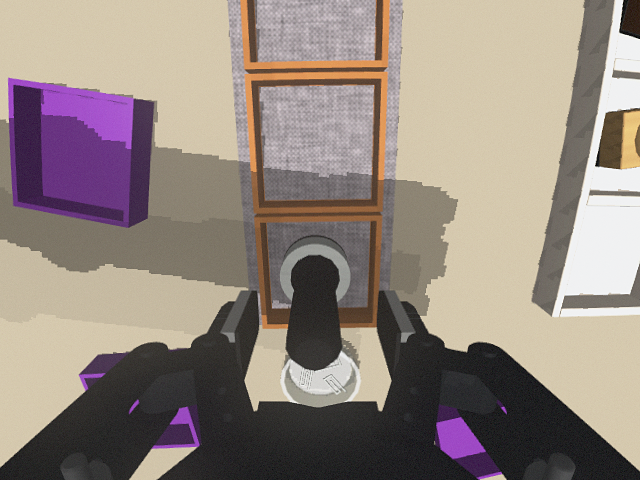

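Call:
drive_tool([
  {"offset": [-0.6, 0, 0], "turn": 0, "jaw": 45},
  {"offset": [-0.6, 0, 0], "turn": 0, "jaw": 35},
  {"offset": [-0.6, 0, 0], "turn": 0, "jaw": 20},
  {"offset": [-0.6, 0, 0], "turn": 0, "jaw": 10},
  {"offset": [-0.6, 0, 0], "turn": 0, "jaw": 0},
  {"offset": [-0.6, 0, 0], "turn": 0, "jaw": 0},
  {"offset": [-0.6, 0, 0], "turn": 0, "jaw": 0},
])

```text
t: 27.0
tool_pos: [478.0, -166.1, 126.6]
tcp_rot: [0.999, 0.047, 0.0, 0.001]
contact_force: [-0.2, -0.6, 4.7]
gripper_width: 20.6
```

Call:
drive_tool([
  {"offset": [0, 0, -5], "turn": 0, "jaw": 0},
  {"offset": [0, 0, -15], "turn": 0, "jaw": 0},
  {"offset": [0, 0, -30], "turn": 0, "jaw": 0},
  {"offset": [0, 0, -45], "turn": 0, "jaw": 0},
  {"offset": [0, 0, -60], "turn": 0, "jaw": 0},
  {"offset": [0, 0, -70], "turn": 0, "jaw": 0},
  {"offset": [0, 0, -75], "turn": 0, "jaw": 0},
  {"offset": [0, 0, -75], "turn": 0, "jaw": 0},
  {"offset": [0, 0, -75], "turn": 0, "jaw": 0},
  {"offset": [0, 0, -75], "turn": 0, "jaw": 0},
])

```text
t: 28.0
tool_pos: [477.4, -165.8, 200.8]
tcp_rot: [0.999, 0.047, -0.0, 0.001]
contact_force: [-0.9, -0.3, -0.5]
gripper_width: 20.4
```

```bash
python3 -c "
from go import *
f=grab_frame('wrist');save(f,'pics/w19.png');go(658.7,-138.2,201)"
```

```text
pos [ 477.5 -165.8  200.9] ang 0.095 zaxis [-4.0e-04 -1.6e-03 -1.0e+00] offset [183.  -10.3  -0.2] turn 0.004 t 28.05 w 20.9 F [-0.8 -0.1 -0.3] q [ 0.72  0.35 -0.53  1.77  0.2   1.07  0.21]
```

View pics/w19.png

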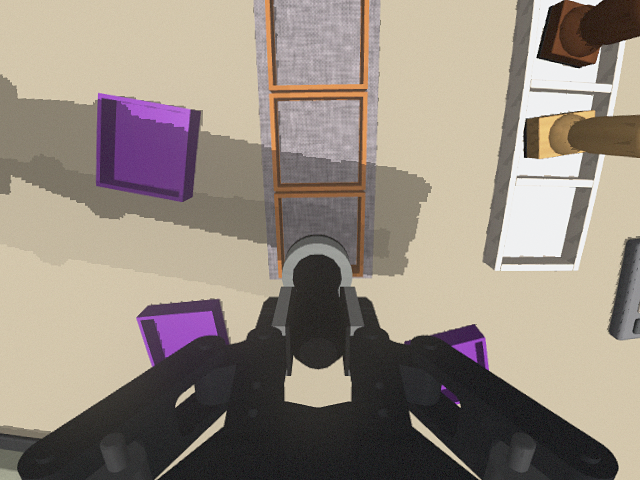

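Call:
drive_tool([
  {"offset": [15, -1, 0], "turn": 0, "jaw": 0},
  {"offset": [45, -2, 0], "turn": 0, "jaw": 0},
  {"offset": [80, -4, 0], "turn": 0, "jaw": 0},
  {"offset": [115, -6, 0], "turn": 0, "jaw": 0},
  {"offset": [145, -8, 0], "turn": 0, "jaw": 0},
  {"offset": [168, -9, 0], "turn": 0, "jaw": 0},
  {"offset": [183.5, -10, 0], "turn": 0, "jaw": 0},
  {"offset": [183.5, -10, 0], "turn": 0, "jaw": 0},
  {"offset": [183.5, -10, 0], "turn": 0, "jaw": 0},
  {"offset": [183.5, -10, 0], "turn": 0, "jaw": 0},
])

```text
t: 29.05
tool_pos: [658.2, -139.1, 200.3]
tcp_rot: [0.999, 0.047, -0.001, 0.001]
contact_force: [-0.3, -1.1, -0.6]
gripper_width: 20.5
```

```bash
python3 -c "
from go import *
f=grab_frame('wrist');save(f,'pics/w20.png');go(658.7,-138.2,125.6)"
```

```text
pos [ 658.2 -139.2  200.6] ang 0.094 zaxis [-0.0016 -0.0022 -1.    ] offset [ 0.7 -1.1 75. ] turn 0.003 t 29.1 w 20.3 F [ 0.3 -0.4 -0.6] q [ 0.46  0.68 -0.49  1.27  0.31  1.27  0.07]
```

View pics/w20.png

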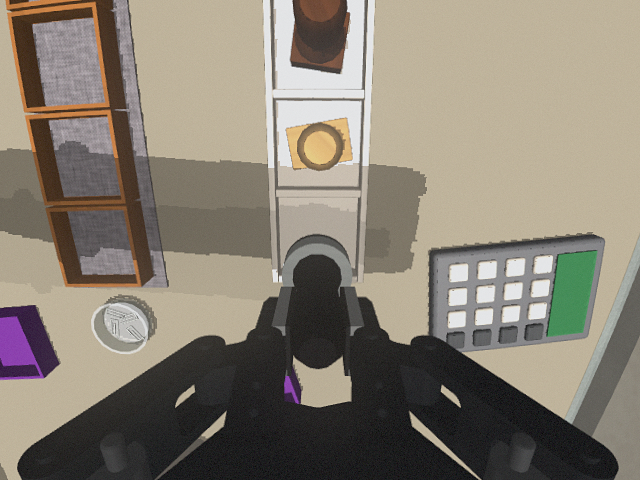

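Call:
drive_tool([
  {"offset": [0.7, -1, 10], "turn": 0, "jaw": 0},
  {"offset": [0.7, -1, 22], "turn": 0, "jaw": 0},
  {"offset": [0.7, -1, 36], "turn": 0, "jaw": 0},
  {"offset": [0.7, -1, 50], "turn": 0, "jaw": 0},
  {"offset": [0.7, -1, 62], "turn": 0, "jaw": 0},
  {"offset": [0.7, -1, 69], "turn": 0, "jaw": 0},
  {"offset": [0.7, -1, 72.5], "turn": 0, "jaw": 0},
  {"offset": [0.7, -1, 74], "turn": 0, "jaw": 0},
  {"offset": [0.7, -1, 74], "turn": 0, "jaw": 0},
  {"offset": [0.7, -1, 74], "turn": 0, "jaw": 0},
])

```text
t: 30.1
tool_pos: [659.2, -138.2, 127.4]
tcp_rot: [0.999, 0.047, -0.0, 0.001]
contact_force: [-0.1, 0.2, -0.7]
gripper_width: 20.2
```

Call:
drive_tool([
  {"offset": [0, 0, 0.8], "turn": 0, "jaw": 0},
  {"offset": [0, 0, 1.5], "turn": 0, "jaw": 0},
  {"offset": [0, 0, 1.5], "turn": 0, "jaw": 0},
])

```text
t: 30.4
tool_pos: [659.2, -138.3, 126.0]
tcp_rot: [0.999, 0.047, -0.0, 0.001]
contact_force: [0.0, -0.3, -0.4]
gripper_width: 20.5
```

Call:
drive_tool([
  {"offset": [0, 0, 0.7], "turn": 0, "jaw": 0},
  {"offset": [0, 0, 1.2], "turn": 0, "jaw": 0},
  {"offset": [0, 0, 1.2], "turn": 0, "jaw": 0},
])

```text
t: 30.7
tool_pos: [659.3, -138.3, 125.8]
tcp_rot: [0.999, 0.047, 0.0, 0.001]
contact_force: [-2.4, -0.1, 5.6]
gripper_width: 20.5
```

Call:
drive_tool([
  {"offset": [0, 0, 0], "turn": 0, "jaw": 35},
  {"offset": [0, 0, 0], "turn": 0, "jaw": 45},
  {"offset": [0, 0, 0], "turn": 0, "jaw": 60},
  {"offset": [0, 0, 0], "turn": 0, "jaw": 65},
  {"offset": [0, 0, -5], "turn": 0, "jaw": 65},
  {"offset": [0, 0, -20], "turn": 0, "jaw": 65},
  {"offset": [0, 0, -40], "turn": 0, "jaw": 65},
  {"offset": [0, 0, -60], "turn": 0, "jaw": 65},
  {"offset": [0, 0, -80], "turn": 0, "jaw": 65},
  {"offset": [0, 0, -90], "turn": 0, "jaw": 65},
])

```text
t: 31.7
tool_pos: [660.6, -137.9, 219.6]
tcp_rot: [0.999, 0.047, 0.003, 0.002]
contact_force: [0.4, 0.6, -0.1]
gripper_width: 55.6
```

Call:
drive_tool([
  {"offset": [-20, 10, -5], "turn": 0, "jaw": 65},
  {"offset": [-50, 30, -10], "turn": 0, "jaw": 65},
  {"offset": [-85, 50, -15], "turn": 0, "jaw": 65},
  {"offset": [-120, 70, -20], "turn": 0, "jaw": 65},
  {"offset": [-150, 80, -20], "turn": 0, "jaw": 65},
  {"offset": [-170, 80, -20], "turn": 0, "jaw": 65},
  {"offset": [-180, 80, -20], "turn": 0, "jaw": 65},
  {"offset": [-180, 80, -20], "turn": 0, "jaw": 65},
  {"offset": [-180, 80, -20], "turn": 0, "jaw": 65},
])

```text
t: 32.6
tool_pos: [489.9, -233.6, 239.4]
tcp_rot: [0.999, 0.048, 0.004, 0.002]
contact_force: [-0.2, -0.4, 0.3]
gripper_width: 55.3
```

```bash
python3 -c "
from go import *
for n,b in(('top',(140,320,200,450)),('side',(140,350,150,350))):
    f=grab_frame(n);cv2.imwrite('pics/e_%s.png'%n,cv2.resize(f['img'][b[0]:b[1],b[2]:b[3]],None,fx=2.8,fy=2.8,interpolation=cv2.INTER_CUBIC)[:,:,::-1])
    for p,h in(([639.5,70.9],78),([645.9,1.2],86),([652.3,-68.5],100),([658.7,-138.2],92)): print(n,((proj(f,[*p,h])[0]-[b[2],b[0]])*2.8).round())
go(0,0,0)"
```

```text
top [143.  86.]
top [257.  75.]
top [375.  61.]
top [492.  57.]
side [152. 392.]
side [201. 290.]
side [246. 191.]
side [289. 129.]
pos [ 490.1 -233.4  239.2] ang 0.096 zaxis [ 0.0073 -0.0028 -1.    ] offset [-467.2 -280.1  234.9] turn 0.005 t 32.7 w 55.4 F [ 0.4 -0.   0.3] q [ 0.81  0.38 -0.52  1.62  0.2   1.18  0.33]
```

View pics/e_top.png

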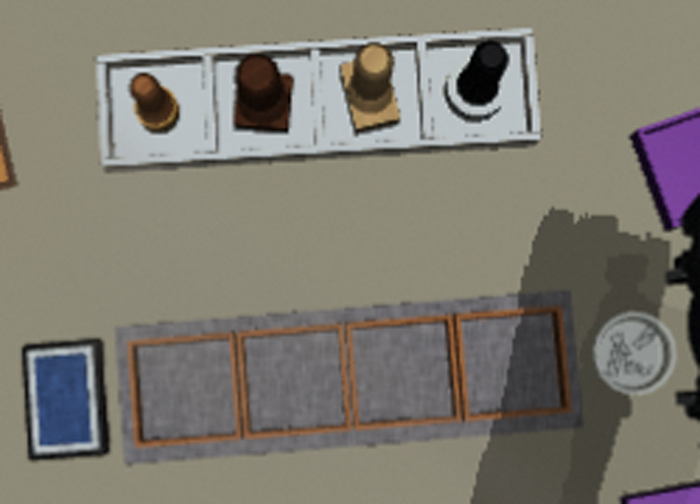

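View pics/e_side.png

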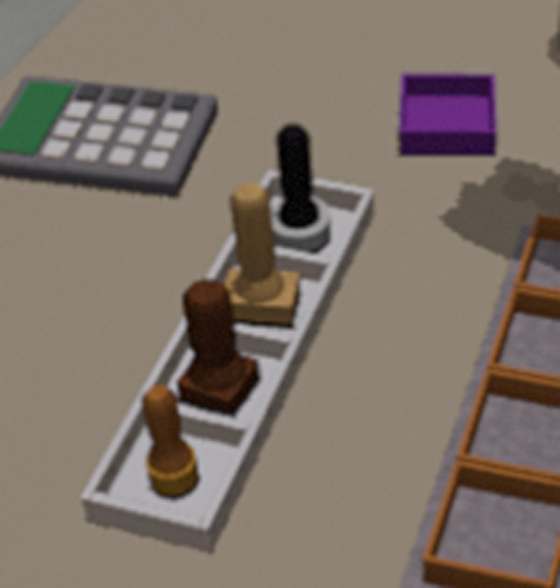

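The top view shows, left to right in the rack, D (147,86), B (258,68), A (374,55) and C (491,52). All stand upright and flat, inside their bays. The side view agrees.

```bash
python3 -c "
from bench import sign_off
print(sign_off())"
```

```text
the job is handed in; nothing more can be done
None
```

All four stamps are in the white rack, one to a bay, and the job was handed in at about 33 s of the 112 s allowed. From the left end (ink pad side) to the right end (paper-clip side) they stand in the order D, B, A, C. I gripped each by its handle and lowered it until I felt light contact (about 4 to 6 N) with the bay floor. Then I released it and moved the arm clear.

**Last checks:** the final top and side pictures show every stamp upright and inside its own bay. The handle tops lie within about 2 to 4 pixels of where upright, centred stamps should appear. The old trays are empty and nothing else was moved.

**Disagreements:**
- The top and side cameras differed by about 3 to 5 mm in x. That fits the 2 mm calibration error of each, and the wrist camera fell in between.
- The gripper read the handles 1.2 to 1.6 mm narrower than their stated diameters on all four grips.

Neither affected the placing.

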